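Index the engraving block to the green station

ROBOT

A 6-joint arm with a two-finger parallel gripper is mounted at the origin on the work surface. World frame = base frame: x ahead of the robot, y to its left, z up, the work surface at z = 0. Lengths are in m, angles in rad, forces in N, time in s.
With the tool pointing down it reaches from about 0.35 to 0.95 m from the base axis. Payload 17.4 kg.
Tool frame: the origin (TCP) lies on the centre line of the jaws, within the pads' length; the fingertips stand 8 mm ahead of it and the grasp point (between the pads) lies 11 mm behind it (env.tcp_to_tips is the z of the fingertips in the tool frame, in m); z points along the fingers, y is the direction in which the jaws open and shut (so a half turn about z gives the same grasp; the last joint's range is limited). The gripper opens to 93 mm and grips with 3 to 60 N. Pads are 15 mm wide; open, the fingers measure 128 mm over their backs; the gripper's body (75 mm by 188 mm) begins 65 mm behind the grasp point.
Start: joints at [1.301, 0.116, 1.442, -0, 1.584, -0.038], TCP at [0.155, 0.657, 0.202] pointing down, gripper open.
Joint ranges: [-2.83, 2.83], [-0.83, 2.19], [0.07, 2.5], [-1.14, 4.28], [0.01, 3], [-2.97, 2.97]. Speed limits (rad/s): [1.89, 1.89, 2.22, 3.14, 3.14, 3.14].

INTERFACE

Orientations are given as a unit quaternion [w, x, y, z].
In Python, from workcell import env gives the robot as it stands. The module is installed in compiled form; this text tells all that it offers.
- The arm moves only by the tool jog_arm, never from a script. Its argument "plan" is a list of rows, each an object of numbers: "hand": the finger opening in cm, from 0 to 9.3; "dx", "dy", "dz": the shift along the tool's x, y, z in cm; "roll": the turn about the tool's z in degrees. A call has 1 to 10 rows; each row is the pose to reach, as a shift and turn from the pose commanded when the call began, along the tool's axes at that moment; what a row does not reach only later rows make up. A row lasts 1/10 s, in which the tool goes at most 50 mm and 8.59 degrees, less where a joint would pass 70% of its speed; a pose out of reach is approached as far as the arm can. A call with a gripper value outside its range is refused whole. The fingers move at their own pace and stop on an object; the grip force is fixed at half the most. Time passes only in rows, so rows that repeat a pose let the fingers close. It gives the time, the measured TCP pose, the force and the opening at its end, in the units of the state.
- env.read_state(): the state, without advancing time (a new reading comes with each control period).
- env.snapshot(name): name is "side" or "top" or "wrist"; returns a dict with "frame" (400x640x3 uint8, red, green, blue), "fx", "fy", "cx", "cy" (pixels), "rvec" (rotation vector, rad) and "tvec" (3), from world to camera coordinates, as OpenCV has them; the wrist camera has in their place "mount" (4x4, takes a point from camera to tool coordinates, whose origin is the TCP and whose axes are the flange's). Camera axes: x right, y down, z forward; pixel columns grow to the right and rows downward; lengths in m; the calibration is good to about 2 mm. The wrist camera is an equidistant fisheye: a pixel r from the principal point sees the ray r / f radians off the axis. A picture is of the moment at which its call begins: read the wrist's pose just before it. There is no depth.
- env.hand_in(): hands the job in, once; it reports no verdict.
The state is a dict: "t": time; "q": joint angles; "joint_vel": joint speeds; "tau": joint torques, N m; "tcp_pos": TCP position; "orientation": TCP orientation; "contact_force": force on the tool from outside, world axes, zero at the start; "wrist_torque": the same for the moment, N m; "finger_gap": opening from 0.0 (shut) to 1.0 (fully open).
Only numpy, scipy, OpenCV 4.12 (cv2) and the standard library are available. Lean on these libraries where they do the work, as an engineer would, in place of code of your own. Each camera call takes 0.05 s, during which the arm holds its last target. There are 200 camera calls.

TASK

The engraving work on the orange block is finished at this station: turn the block with the orange grip bar clockwise, click by click, until its red pointer has clicked home at the green dot, and let go of it there. Do not turn the block with the blue grip bar, and leave the two jars and the brush where they are.

Things in the scene. Friction and masses are not known exactly. Their poses are not given: they have to be found in the camera images.
- orange_block: Round dark steel base of the engraving block to be turned: 136 mm across, 30 mm high, fixed to the bench; origin at the centre of its underside, on the turning axis. It carries a round aluminium turntable, 100 mm across, its top 42 mm above the bench.
- orange_grip (a point): Orange upright grip bar on the middle of that turntable: 64 mm long, 18 mm wide, 40 mm high, its top 82 mm above the bench; to be gripped across its width from above. The point is on the vertical turning axis, 66 mm above the bench. It turns with the bar: x runs along the bar towards the red pointer, y across the 18 mm width, z up.
- orange (a joint): Angle of the orange block's turntable, growing clockwise seen from above. Seven click stations 24 degrees (0.419 rad) apart from 0 to 2.513, stops at both ends; a spring ball pulls it into a station from within 10 degrees; passing a crest takes about 0.1 N m. Starts at 0.419, 0.838 or 1.257 (seldom between), so one to three clicks before the green dot, which is at 1.676 rad.
- orange_green (a point): Green dot, 10 mm across, on the rim of the orange block's base, 30 mm above the bench, 58 mm from the turning axis; the other six stations have smaller white dots. The red pointer is a flat 8 mm wide strip on the turntable at one end of the orange bar; its end reaches 53 mm from the axis.
- blue_tip (a point): End of the red pointer of the other block, which is to be left alone: same shape and size but with a blue grip bar and white dots only. This point is 53 mm from that block's turning axis and 44 mm above the bench.
- jar_amber: Small amber glass jar with steel lid, 42 mm across, 62 mm high, standing loose; origin at the centre of its underside. Leave it alone.
- jar_clear: Small clear glass jar with steel lid, 42 mm across, 62 mm high, standing loose; origin at the centre of its underside. Leave it alone.
- brush: Small bench brush, 160 mm long, lying loose between the two blocks; origin about at its middle, on the bench. Leave it alone.
Mind the look-alikes: they are no part of the job. Leave any brown or pink look-alike of the orange_block alone.

How it is judged:
At the end, for the whole second after the job is handed in: The orange block rests at the green dot's station (1.676 rad, within 10 degrees), released and still; the blue block's pointer is within 15 mm of where it was; both jars stand upright and they and the brush are within 30 mm of where they were (value of joint orange between 1.5 and 1.852 rad and velocity of joint orange between -0.1 and 0.1 rad/s and distance of blue_tip from where it was at the start of the episode below 0.015 m and distance of each of jar_amber, jar_clear, brush from where it was at the start of the episode below 0.03 m and angle between each of jar_amber, jar_clear's own z axis and vertical below 0.3 rad); the robot touches nothing.
It fails at once if the blue block is turned (distance of blue_tip from where it was at the start of the episode above 0.015 m).
It fails at once if a jar or the brush is knocked away (distance of any of jar_amber, jar_clear, brush from where it was at the start of the episode above 0.03 m).
It also fails if it takes over 38 s, if anything falls off the work surface, if the arm or the gripper's body presses on something with over 40 N, if the wrist force passes 120 N, or if a joint passes its speed limit or range.

## Working session

There is one attempt and no reset: what is moved stays moved. The work goes in short steps, Python scripts to look and compute and a tool call to move; the robot and the scene stay as the last step left them, time stands still between calls to the robot, and variables do not carry over. Pictures are saved under pics/ and viewed, about 8 in all and at most 12, crops included, and the job is handed in when it is done.

Besides the shell and the picture viewer there is one more tool, called in YAML: its name, and indented under it one key for each argument. jog_arm: Moves the arm, as the interface text tells. Its arguments: {"type":"object","properties":{"plan":{"type":"array"}},"required":["plan"]}

```bash
mkdir -p pics; cat > h.py <<'E'
import numpy as np, cv2
from workcell import env
def snap(n,out):
    s=env.snapshot(n); cv2.imwrite('pics/'+out,s['frame'][:,:,::-1]); 
    np.save('pics/'+out+'.npy',{k:v for k,v in s.items()},allow_pickle=True); return s
def px2w(s,u,v,z):
    R=cv2.Rodrigues(np.array(s['rvec'],float))[0]; t=np.array(s['tvec'],float).ravel()
    d=R.T@np.array([(u-s['cx'])/s['fx'],(v-s['cy'])/s['fy'],1]); c=-R.T@t
    return c+d*(z-c[2])/d[2]
def load(o): return np.load('pics/'+o+'.npy',allow_pickle=True).item()
E
python3 - <<'E'
from h import *
st=env.read_state(); print(st)
s=snap('top','top0.png'); print({k:s[k] for k in s if k!='frame'})
E
```

```text
{'t': 0.0, 'q': array([ 1.30119954e+00,  1.16483065e-01,  1.44229510e+00,  7.08624021e-06,
        1.58399845e+00, -3.77891581e-02]), 'joint_vel': array([-1.40629989e-04,  6.80113114e-04,  4.08402660e-05,  5.19784711e-04,
        1.85794012e-03,  8.00892660e-05]), 'tau': array([-8.60257642e-04, -7.21253729e+01, -6.22623539e+01,  7.78973219e-02,
        2.36221415e-02, -5.67367124e-05]), 'tcp_pos': array([0.15500917, 0.65671848, 0.20148864]), 'orientation': array([-9.41272121e-05,  1.15644421e-01,  9.93290500e-01, -5.84464424e-04]), 'contact_force': array([-0.29691277, -1.00568487,  0.79234138]), 'wrist_torque': array([-0.01425549, -0.00016395, -0.00525485]), 'finger_gap': 1.0009861907275672}
{'fx': 430.3826406899503, 'fy': 430.3826406899503, 'cx': 319.073444518448, 'cy': 200.53140987523997, 'rvec': array([ 2.16765027, -2.20776878,  0.08244485]), 'tvec': array([0.12623416, 0.49013635, 1.30675926])}
```

View pics/top0.png

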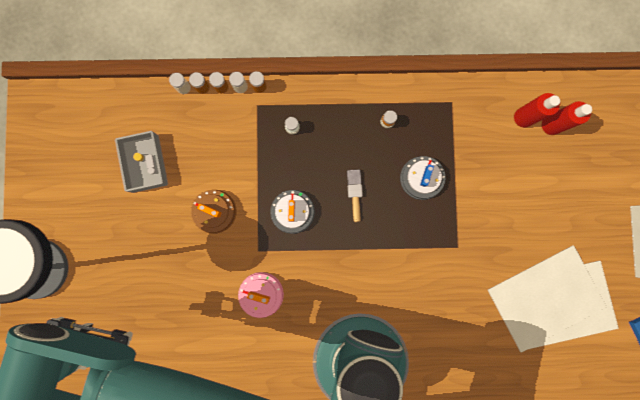

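The top view shows the orange block (grey base) at about (292,212), with a brown look-alike at (213,211) and a pink one at (261,296). The blue block is at (424,177), the jars at (292,126) and (389,120), and the brush at (355,195). I'll enlarge the orange block.

```bash
python3 - <<'E'
from h import *
s=load('top0.png'); f=s['frame'][182:242,257:327][:,:,::-1]
cv2.imwrite('pics/c0.png',cv2.resize(f,None,fx=10,fy=10,interpolation=cv2.INTER_CUBIC))
for n,u,v,z in [('bar',292,208,.082),('base',293,212,.03),('jar1',292,126,.06),('brush',355,195,.01),('brown',213,211,.03),('pink',261,296,.03)]: print(n,px2w(s,u,v,z).round(3))
E
```

```text
bar [0.467 0.197 0.082]
base [0.458 0.197 0.03 ]
jar1 [0.716 0.195 0.06 ]
brush [0.508 0.006 0.01 ]
brown [0.465 0.44  0.03 ]
pink [0.208 0.297 0.03 ]
```

View pics/c0.png

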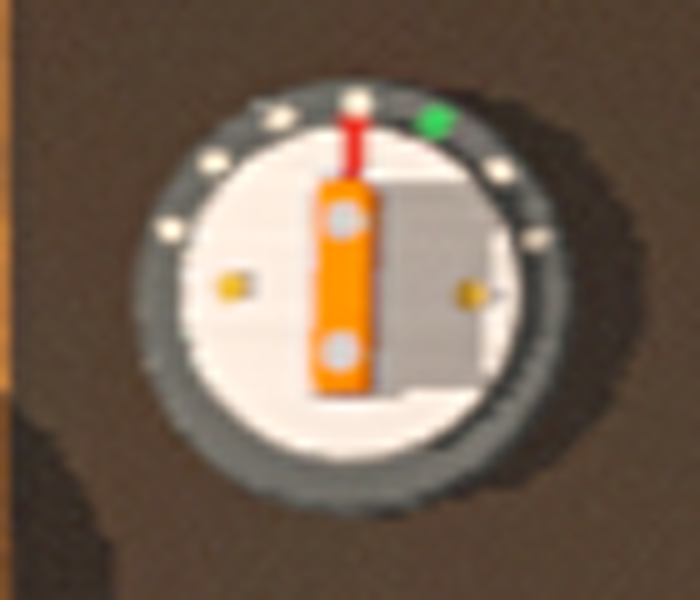

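The pointer is at the fourth station, at crop (352,118), and the green dot is the next one clockwise, at (436,122). So one click is needed. Next I'll compute the move from the crop pixels.

```bash
cat >> h.py <<'E'
from scipy.spatial.transform import Rotation as Rn
def toolR(st): return Rn.from_quat(np.roll(st['orientation'],-1)).as_matrix()
E
python3 - <<'E'
from h import *
s=load('top0.png'); g=lambda a,b,z: px2w(s,257+(a+.5)/10-.5,182+(b+.5)/10-.5,z)
D=np.array([g(a,b,.03)[:2] for a,b in [(170,230),(213,162),(280,118),(357,102),(436,122),(500,170),(537,238)]])
A=np.c_[2*D,np.ones(7)]; c=np.linalg.lstsq(A,(D**2).sum(1),rcond=None)[0]; print('dots centre',c[:2],'r',np.sqrt(c[2]+c[:2]@c[:2]))
bar=g(345,287,.082); print('bar',bar); print('table',g(351,292,.042))
C=(c[:2]+bar[:2])/2
an=lambda p:np.degrees(np.arctan2(*(p[:2]-C)[::-1]))
print('dots ang',[an(d).round(1) for d in D],'tip',an(g(352,118,.044)))
d=g(343,218,.082)-g(341,352,.082); print('bar yaw',np.degrees(np.arctan2(d[1],d[0])),np.linalg.norm(g(349,182,.082)-g(341,393,.082)))
st=env.read_state(); R=toolR(st); print(R.round(3)); print('tool shift cm',R.T@(np.r_[C,.06]-st['tcp_pos'])*100, 'y yaw',np.degrees(np.arctan2(R[1,1],R[0,1])))
E
```

```text
dots centre [0.46059909 0.20089335] r 0.05895646952660763
bar [0.46083459 0.1998962  0.082     ]
table [0.46126013 0.20051504 0.042     ]
dots ang [np.float64(69.3), np.float64(45.5), np.float64(21.7), np.float64(-1.8), np.float64(-26.2), np.float64(-50.3), np.float64(-73.6)] tip -1.1180273143422446
bar yaw -1.6473529453788915 0.06168215766346674
[[-0.973  0.23  -0.   ]
 [ 0.23   0.973 -0.001]
 [ 0.    -0.001 -1.   ]]
tool shift cm [-40.23782356 -37.37199193  14.19301374] y yaw 76.71742582406468
```

Measurements agree: the dots fit a circle of radius 59 mm (58 given), and the bar is 62 mm long (64 given). The centre is about (0.461, 0.200), the bar yaw is -1.7° and the green dot is at -26°. I'll approach in two calls.

jog_arm:
  plan:
    - {"hand": 9.3, "dx": -2, "dy": -1.9, "dz": 0, "roll": -1}
    - {"dx": -4.5, "dy": -4.2, "dz": 0, "roll": -2, "hand": 9.3}
    - {"dx": -7.5, "dy": -7, "dz": 0, "roll": -3, "hand": 9.3}
    - {"dx": -10.5, "dy": -9.8, "dz": 0, "roll": -4, "hand": 9.3}
    - {"dx": -13.5, "dy": -12.6, "dz": 0, "roll": -5, "hand": 9.3}
    - {"dx": -16.5, "dy": -15.4, "dz": 0, "roll": -6, "hand": 9.3}
    - {"dx": -19.5, "dy": -18.1, "dz": 0, "roll": -7, "hand": 9.3}
    - {"dx": -22, "dy": -20.4, "dz": 0, "roll": -8, "hand": 9.3}
    - {"dx": -24, "dy": -22.3, "dz": 0, "roll": -9, "hand": 9.3}
    - {"dx": -25, "dy": -23.2, "dz": 0, "roll": -10, "hand": 9.3}

```text
t: 1.05
tcp_pos: [0.346, 0.3719, 0.202]
orientation: [-0.0, 0.029, 1.0, -0.0]
contact_force: [-0.7, 0.8, 0.6]
finger_gap: 0.998
```

```bash
cat > rel.py <<'E'
from h import *
st=env.read_state(); R=toolR(st); print(st['t'],st['tcp_pos'],st['contact_force'],st['finger_gap']); print('shift cm to z.06',R.T@(np.array([.461,.2,.06])-st['tcp_pos'])*100,'yyaw',np.degrees(np.arctan2(R[1,1],R[0,1])),'q',st['q'].round(2))
E
python3 rel.py
```

```text
1.05 [0.34596574 0.37190398 0.20201849] [-0.73410062  0.84496605  0.55098913] 0.9979145577708908
shift cm to z.06 [-12.48189923 -16.48818395  14.20820504] yyaw 86.6738705735599 q [ 0.77 -0.25  1.79 -0.    1.6  -0.74]
```

jog_arm:
  plan:
    - {"hand": 4, "dx": -1.5, "dy": -2, "dz": 0, "roll": -1.6}
    - {"dx": -3.5, "dy": -4.6, "dz": 1, "roll": -1.6, "hand": 4}
    - {"dx": -5.5, "dy": -7.2, "dz": 2, "roll": -1.6, "hand": 4}
    - {"dx": -7.5, "dy": -9.9, "dz": 3, "roll": -1.6, "hand": 4}
    - {"dx": -9.5, "dy": -12.5, "dz": 4, "roll": -1.6, "hand": 4}
    - {"dx": -11, "dy": -14.5, "dz": 5, "roll": -1.6, "hand": 4}
    - {"dx": -12, "dy": -15.8, "dz": 6, "roll": -1.6, "hand": 4}
    - {"dx": -12.5, "dy": -16.5, "dz": 7, "roll": -1.6, "hand": 4}
    - {"dx": -12.5, "dy": -16.5, "dz": 7, "roll": -1.6, "hand": 4}
    - {"dx": -12.5, "dy": -16.5, "dz": 7, "roll": -1.6, "hand": 4}

```text
t: 2.05
tcp_pos: [0.4601, 0.2023, 0.1322]
orientation: [-0.0, 0.015, 1.0, 0.0]
contact_force: [-0.1, -0.4, -0.4]
finger_gap: 0.428
```

```bash
python3 rel.py; python3 - <<'E'
from h import *
s=snap('wrist','w0.png'); a=s['frame']; t=snap('side','s0.png')['frame']
cv2.imwrite('pics/w0s.png',np.vstack([cv2.resize(a,(480,300)),cv2.resize(t,(480,300))])[:,:,::-1])
E
```

```text
2.05 [0.46013234 0.20225327 0.13224214] [-0.08105032 -0.37644158 -0.43226566] 0.42801268781001367
shift cm to z.06 [-0.09651982 -0.22297848  7.2241636 ] yyaw 88.32196742732513 q [ 0.36 -0.24  1.89  0.    1.49 -1.18]
```

View pics/w0s.png

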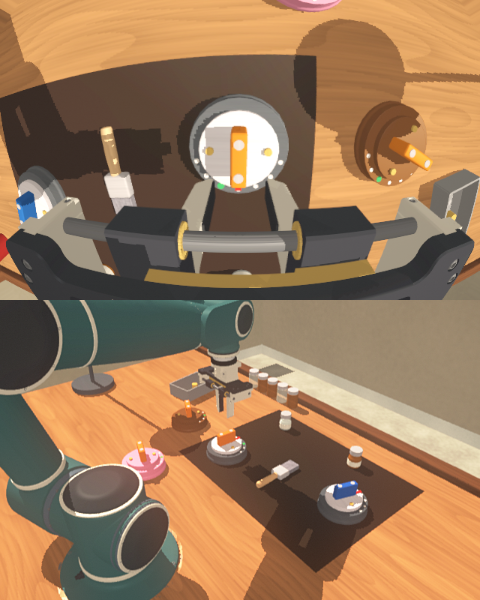

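The wrist view (top half) shows the bar centred at about (239,158), lying along the finger plane, with the fingertips at (210,185) and (282,185). I'll check the bar's position by ray from this image.

```bash
python3 - <<'E'
from h import *
s=load('w0.png'); st=env.read_state(); R=toolR(st); M=np.array(s['mount'])
f=cv2.cvtColor(s['frame'],cv2.COLOR_RGB2HSV)
def w(u,v,z):
    x,y=u-s['cx'],v-s['cy']; r=np.hypot(x,y); th=r/s['fx']
    d=np.array([x/r*np.sin(th),y/r*np.sin(th),np.cos(th)]) 
    o=R@M[:3,3]+st['tcp_pos']; d=R@M[:3,:3]@d; return o+d*(z-o[2])/d[2]
for n,u,v,z in [('near-screw',239,142,.082),('far-screw',239,172,.082),('barback',239,128,.082),('green',221,187,.03),('pin L',209,153,.045),('pinR',266,152,.045)]:
    print(n,w(u*4/3,v*4/3,z).round(4))
E
```

```text
near-screw [0.4395 0.2027 0.082 ]
far-screw [0.4733 0.2017 0.082 ]
barback [0.4246 0.2031 0.082 ]
green [0.5163 0.1756 0.03  ]
pin L [0.4623 0.1649 0.045 ]
pinR [0.463  0.2351 0.045 ]
```

Wrist and top views agree within about 2 mm. I'll descend, with the hand at 3.2 cm to stay clear of the brass pins at ±35 mm.

jog_arm:
  plan:
    - {"hand": 3.2, "dx": 0, "dy": -0.1, "dz": 0.5, "roll": 0}
    - {"hand": 3.2, "dx": 0, "dy": -0.1, "dz": 1.3, "roll": 0}
    - {"hand": 3.2, "dx": 0, "dy": -0.1, "dz": 2.3, "roll": 0}
    - {"hand": 3.2, "dx": 0, "dy": -0.1, "dz": 3.3, "roll": 0}
    - {"hand": 3.2, "dx": 0, "dy": -0.1, "dz": 4.3, "roll": 0}
    - {"hand": 3.2, "dx": 0, "dy": -0.1, "dz": 5.3, "roll": 0}
    - {"hand": 3.2, "dx": 0, "dy": -0.1, "dz": 6.2, "roll": 0}
    - {"hand": 3.2, "dx": 0, "dy": -0.1, "dz": 6.8, "roll": 0}
    - {"hand": 3.2, "dx": 0, "dy": -0.1, "dz": 7.0, "roll": 0}
    - {"hand": 3.2, "dx": 0, "dy": -0.1, "dz": 7.0, "roll": 0}

```text
t: 3.15
tcp_pos: [0.4604, 0.2008, 0.0621]
orientation: [-0.0, 0.015, 1.0, -0.0]
contact_force: [0.2, -0.2, -0.3]
finger_gap: 0.346
```

```bash
python3 rel.py
```

```text
3.15 [0.46041435 0.20083105 0.06210521] [ 0.22462535 -0.17972137 -0.31592119] 0.34627025581359794
shift cm to z.06 [-0.0610188  -0.081336    0.21051478] yyaw 88.31777833882724 q [ 0.36 -0.19  1.97  0.    1.36 -1.18]
```

No contact on the way down. I'll close the fingers.

jog_arm:
  plan:
    - {"hand": 2.6, "dz": 0.3}
    - {"hand": 2.0, "dz": 0.3}
    - {"hand": 1.4, "dz": 0.3}
    - {"hand": 1.0, "dz": 0.3}
    - {"hand": 1.0, "dz": 0.3}
    - {"hand": 1.0, "dz": 0.3}
    - {"hand": 1.0, "dz": 0.3}

```text
invalid input
```

```bash
python3 rel.py
```

```text
3.15 [0.46041435 0.20083105 0.06210521] [ 0.22462535 -0.17972137 -0.31592119] 0.34627025581359794
shift cm to z.06 [-0.0610188  -0.081336    0.21051478] yyaw 88.31777833882724 q [ 0.36 -0.19  1.97  0.    1.36 -1.18]
```

jog_arm:
  plan:
    - {"hand": 2.6, "dx": 0, "dy": 0, "dz": 0.3, "roll": 0}
    - {"hand": 2.0, "dx": 0, "dy": 0, "dz": 0.3, "roll": 0}
    - {"hand": 1.4, "dx": 0, "dy": 0, "dz": 0.3, "roll": 0}
    - {"hand": 1.0, "dx": 0, "dy": 0, "dz": 0.3, "roll": 0}
    - {"hand": 1.0, "dx": 0, "dy": 0, "dz": 0.3, "roll": 0}
    - {"hand": 1.0, "dx": 0, "dy": 0, "dz": 0.3, "roll": 0}
    - {"hand": 1.0, "dx": 0, "dy": 0, "dz": 0.3, "roll": 0}

```text
t: 3.85
tcp_pos: [0.4605, 0.2007, 0.0594]
orientation: [0.0, 0.015, 1.0, -0.0]
contact_force: [-0.0, -3.1, 2.0]
finger_gap: 0.192
```

```bash
python3 rel.py; python3 -c "
from h import *; print(env.read_state()['wrist_torque'])"
```

```text
3.85 [0.46047372 0.20073807 0.05939252] [-0.0472224  -3.10392695  1.95252541] 0.1917208314452815
shift cm to z.06 [-0.05478081 -0.07224198 -0.06072631] yyaw 88.31773660762939 q [ 0.36 -0.19  1.98 -0.    1.36 -1.18]
[-0.57569403  0.06372371 -0.07498313]
```

The gap is 17.8 mm against the bar's 18 mm, so the bar is held. I'll turn it clockwise by +24.5°.

jog_arm:
  plan:
    - {"hand": 1.0, "dx": 0, "dy": 0, "dz": 0.3, "roll": 3}
    - {"hand": 1.0, "dx": 0, "dy": 0, "dz": 0.3, "roll": 6}
    - {"hand": 1.0, "dx": 0, "dy": 0, "dz": 0.3, "roll": 9}
    - {"hand": 1.0, "dx": 0, "dy": 0, "dz": 0.3, "roll": 12}
    - {"hand": 1.0, "dx": 0, "dy": 0, "dz": 0.3, "roll": 15}
    - {"hand": 1.0, "dx": 0, "dy": 0, "dz": 0.3, "roll": 18}
    - {"hand": 1.0, "dx": 0, "dy": 0, "dz": 0.3, "roll": 21}
    - {"hand": 1.0, "dx": 0, "dy": 0, "dz": 0.3, "roll": 23.5}
    - {"hand": 1.0, "dx": 0, "dy": 0, "dz": 0.3, "roll": 24.5}
    - {"hand": 1.0, "dx": 0, "dy": 0, "dz": 0.3, "roll": 24.5}

```text
t: 4.85
tcp_pos: [0.4613, 0.2006, 0.0587]
orientation: [0.001, 0.227, 0.974, 0.0]
contact_force: [-7.4, -10.4, 25.6]
finger_gap: 0.191
```

```bash
python3 rel.py; python3 - <<'E'
from h import *
print(env.read_state()['wrist_torque'])
s=snap('wrist','w1.png'); cv2.imwrite('pics/w1c.png',cv2.resize(s['frame'][110:290,220:420],None,fx=3,fy=3,interpolation=cv2.INTER_CUBIC)[:,:,::-1])
E
```

```text
4.85 [0.46134372 0.20063731 0.05873796] [ -7.35144105 -10.40311416  25.61133498] 0.19086886756161925
shift cm to z.06 [ 0.00237535 -0.07225481 -0.12626967] yyaw 63.7676069050532 q [ 0.36 -0.19  1.98 -0.    1.35 -0.75]
[-1.88687522  1.34700517 -0.13484439]
```

View pics/w1c.png

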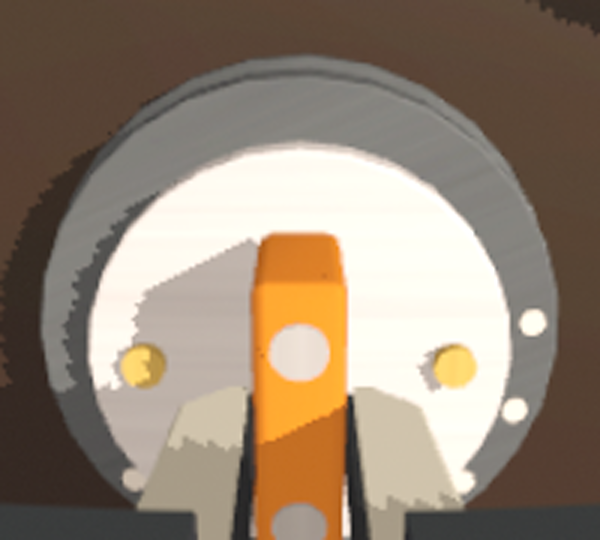

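The bar is still squarely in the jaws, with two white dots showing on the right, so it turned with the gripper. Vertical force is 26 N. I'll release and lift straight up.

jog_arm:
  plan:
    - {"hand": 1.8, "dx": 0, "dy": 0, "dz": 0, "roll": 0}
    - {"hand": 2.4, "dx": 0, "dy": 0, "dz": 0, "roll": 0}
    - {"hand": 3.2, "dx": 0, "dy": 0, "dz": 0, "roll": 0}
    - {"hand": 3.4, "dx": 0, "dy": 0, "dz": 0, "roll": 0}
    - {"hand": 3.4, "dx": 0, "dy": 0, "dz": -0.5, "roll": 0}
    - {"hand": 3.4, "dx": 0, "dy": 0, "dz": -1.5, "roll": 0}
    - {"hand": 3.4, "dx": 0, "dy": 0, "dz": -3, "roll": 0}
    - {"hand": 3.4, "dx": 0, "dy": 0, "dz": -5, "roll": 0}
    - {"hand": 3.4, "dx": 0, "dy": 0, "dz": -7, "roll": 0}
    - {"hand": 3.4, "dx": 0, "dy": 0, "dz": -9, "roll": 0}

```text
t: 5.9
tcp_pos: [0.4605, 0.2009, 0.1485]
orientation: [0.0, 0.226, 0.974, 0.0]
contact_force: [-0.5, 0.4, -0.4]
finger_gap: 0.365
```

jog_arm:
  plan:
    - {"hand": 3.4, "dx": 0, "dy": 0, "dz": -2, "roll": 0}
    - {"hand": 3.4, "dx": 0, "dy": 0, "dz": -4, "roll": 0}
    - {"hand": 3.4, "dx": 2, "dy": 0, "dz": -5, "roll": 0}
    - {"hand": 3.4, "dx": 4, "dy": 1, "dz": -5, "roll": 0}
    - {"hand": 3.4, "dx": 5, "dy": 4, "dz": -5, "roll": 0}
    - {"hand": 3.4, "dx": 5, "dy": 8, "dz": -5, "roll": 0}
    - {"hand": 3.4, "dx": 5, "dy": 12, "dz": -5, "roll": 0}
    - {"hand": 3.4, "dx": 5, "dy": 15, "dz": -5, "roll": 0}
    - {"hand": 3.4, "dx": 5, "dy": 16, "dz": -5, "roll": 0}
    - {"hand": 3.4, "dx": 5, "dy": 16, "dz": -5, "roll": 0}

```text
t: 6.9
tcp_pos: [0.4863, 0.3671, 0.1967]
orientation: [-0.0, 0.226, 0.974, -0.0]
contact_force: [0.3, -0.3, -0.1]
finger_gap: 0.363
```

```bash
python3 rel.py; python3 - <<'E'
from h import *
s=snap('top','top1.png'); a=load('top0.png')['frame']; f=s['frame']
c=lambda i,y0,y1,x0,x1,k:cv2.resize(i[y0:y1,x0:x1],None,fx=k,fy=k,interpolation=cv2.INTER_CUBIC)
o=np.hstack([c(a,92,252,252,462,1.9),c(f,92,252,252,462,1.9)])
cv2.imwrite('pics/t1.png',o[:,:,::-1])
cv2.imwrite('pics/c1.png',c(f,182,242,257,327,8)[:,:,::-1])
E
```

```text
6.9 [0.48625073 0.36711364 0.19666712] [ 0.30022609 -0.2691668  -0.08706808] 0.36342045862059436
shift cm to z.06 [ -5.09456695 -16.11175781  13.67045485] yyaw 63.87050579051797 q [ 0.6  -0.02  1.6  -0.    1.57 -0.51]
```

View pics/t1.png

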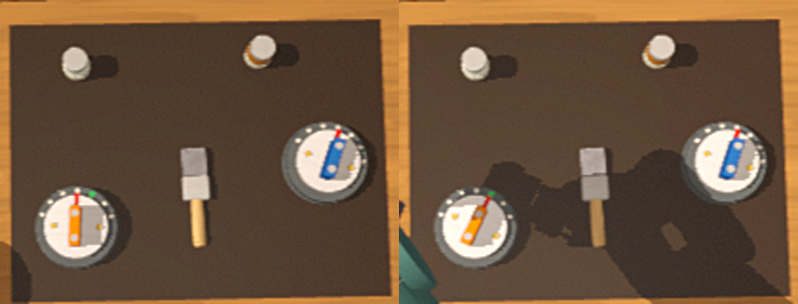

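View pics/c1.png

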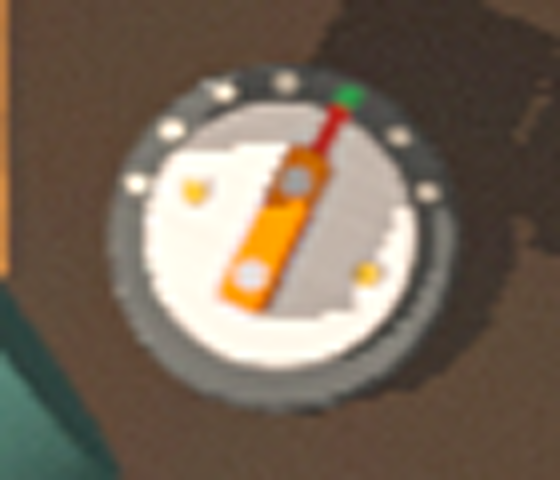

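The red pointer (340,110) points at the green dot (348,97). The jars, brush and blue block look unmoved in the before/after pair, and the arm is clear with no contact force.

```bash
python3 -c "
from h import *; print(env.hand_in())"
```

```text
the job is handed in; nothing more can be done
None
```

The orange block is at the green dot and released, and I've handed the job in; the interface gave no verdict. The block started one click short of the dot. I gripped the orange bar, turned it 24.5° clockwise, let go, lifted straight up and moved the arm clear, finishing at 6.9 s.

- **Orange block:** the last top picture shows the red pointer at the green dot. I judged this from the picture alone, because the joint angle can't be read directly.
- **Blue block, jars and brush:** they look unmoved in the before/after pictures. I compared these by eye and did not measure them.
- **Forces:** the wrist read about 28 N in all (26 N of it vertical) while gripping and turning, and about zero after release.
- **Failed or disagreeing checks:** one move call was refused for missing fields and moved nothing. The top and wrist cameras differed by about 2–3 mm on where the bar's centre was.

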